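# Open the welding shop's combination strongbox

## Task

Open the green strongbox on the welding bench; its combination is 30 - 5 - 25: turn the dial clockwise at least two full turns and stop at 30, turn it back anticlockwise past 5 once and stop when 5 comes up the second time, then clockwise straight to 25. Slide the black bolt knob fully towards the dial, then swing the lid up by its handle until it stands at least two thirds of the way to upright, and leave it open. Leave the other things on the bench where they are.

Things in the scene. Friction and masses are not known exactly. Their poses are not given: they have to be found in the camera images.
- strongbox: Dark green steel strongbox, screwed to the bench: 240 mm deep (x), 320 mm wide (y), 110 mm high without its lid. Origin: centre of its underside on the bench. Its x axis points from its front (handle side, towards the robot) to the hinge side at the back, y to the left, z up. Its lid is a flat panel 248 x 328 mm, 6 mm thick, top face 117 mm above the bench when shut.
- dial_axis (a point): Centre of the dial's black face (80 mm across) on the lid, 129 mm above the bench while shut; 20 mm to the back and 30 mm to the left of the strongbox's middle. It does not turn with the dial: its axes are the lid's. Around the dial lies a fixed dark metal ring, 100 mm across, its top 6 mm below the dial face. The dial turns endlessly either way and stays where it is left.
- dial_wing (a point): Centre of the dial's wing grip, 12 mm above the dial face; turns with the dial. A straight bright bar across the dial, 72 mm long, 12 mm thick, 24 mm high (top 153 mm above the bench), with a round hub 20 mm across, 16 mm high. A shut gripper can push it round by either end, 1 to 4 N. Half of its top bears a red stripe that points to the red zero mark on the dial's rim.
- dial_zero (a point): Red end of the wing grip, 36 mm from the dial's axis, 12 mm above the dial face; turns with the dial, x axis pointing outward through the red zero mark. Number set = anticlockwise angle (from above) of this axis from the strongbox's +x, divided by 9 degrees: 0 to 39. Anticlockwise raises it.
- dial_index (a point): Fixed yellow index mark on the ring, on the dial's far side (strongbox +x), 48 mm from the dial's axis. The dial has 40 white marks, 9 degrees apart, every fifth one long, numbered 0 to 39 clockwise round the face from the red zero mark. Each stop is good to one number either side; overshooting the first or second number cannot be made good by turning back a little.
- bolt_knob (a point): Centre, half-way up, of the round black bolt knob, 20 mm across, standing 26 mm above the lid's top face (to 143 mm above the bench), 122 mm to the right of the dial's axis. It slides to the left, towards the dial (strongbox +y). Nothing else stands within 55 mm of it on the lid.
- bolt (a joint): Travel of the bolt knob towards the dial, m: 0 = shot (locked), 0.016 = fully drawn. Unless the combination is in, it stops after 2 to 4 mm. It takes about 3 N and stays where it is left. Drawn more than 11 mm it frees the lid and catches the dial.
- handle (a point): Middle of the lid's bow handle: a round steel bar 12 mm thick, 110 mm long between its posts, along the strongbox's y, near the lid's front edge, 162 mm above the bench while shut, 39 mm clear above the lid. It lies 215 mm in front of the hinge line and 51 mm above it. Its axes are the lid's.
- hinge_mid (a point): Middle of the lid's hinge line, which runs along the strongbox's y axis at the top of its back wall, 111 mm above the bench.
- lid (a joint): Angle of the lid, rad: 0 = shut, grows as its front edge rises, 1.57 = upright, stop at 1.65. Friction stays hold it at any angle; lifting at the handle takes about 8 to 12 N.
- tin_mid (a point): Bystander, to be left alone: open steel tin, 100 mm across, 118 mm tall. Point: its centre.
- hammer_grip (a point): Bystander, to be left alone: hammer with wooden handle, 260 mm long. Point: middle of its handle.
- spray_can_mid (a point): Bystander, to be left alone: spray can with blue label, 66 mm across, 190 mm tall. Point: its centre.
- tube_offcut_mid (a point): Bystander, to be left alone: dark square steel tube offcut, 180 x 30 x 30 mm. Point: its centre.
- tape_measure_mid (a point): Bystander, to be left alone: black tape measure with green discs, 70 x 36 x 62 mm. Point: its centre.
- magnet_square_mid (a point): Bystander, to be left alone: red arrow-shaped welding magnet, 128 x 85 mm, 18 mm thick. Point: its centre.

How it is judged:
On the way, in this order (a step that is already met when the one before it is completed fails the run):
1. with the lid still down, the combination is in and the bolt is drawn (more than 11 mm) (value of joint bolt above 0.011 m and value of joint lid below 0.1 rad), for 0.2 s.
2. the lid is swung up past 1.0 rad (two thirds of the way to upright is 1.05) (value of joint lid above 1 rad), for 0.2 s.
At the end, for the whole second after the job is handed in: The lid stands open by more than 1.0 rad and at rest, the bolt still drawn by more than 11 mm, the gripper clear of everything (value of joint lid above 1 rad and value of joint bolt above 0.011 m and velocity of joint lid between -0.05 and 0.05 rad/s); the robot touches nothing.
It fails at once if one of the other things on the bench is shifted by more than 30 mm (distance of any of tin_mid, hammer_grip, spray_can_mid, tube_offcut_mid, tape_measure_mid, magnet_square_mid from where it was at the start of the episode above 0.03 m).
It also fails if it takes over 67 s, if anything falls off the work surface, if the arm or the gripper's body presses on something with over 40 N, if the wrist force passes 120 N, or if a joint passes its speed limit or range.

## Robot

A 6-joint arm with a two-finger parallel gripper is mounted at the origin on the work surface. World frame = base frame: x ahead of the robot, y to its left, z up, the work surface at z = 0. Lengths are in m, angles in rad, forces in N, time in s.
With the tool pointing down it reaches from about 0.275 to 0.875 m from the base axis. Payload 12.5 kg.
Tool frame: the origin (TCP) lies at the very end of the fingers, on their centre line; the grasp point (between the pads) lies 19 mm behind it; x points along the fingers, y is the direction in which the jaws open and shut, and the axes are right-handed (so a half turn about x gives the same grasp; the last joint's range is limited). The gripper opens to 85 mm and grips with 20 to 120 N. Pads are 22 mm wide; open, the fingers measure 114 mm over their backs; the gripper's body (76 mm by 85 mm) begins 54 mm behind the grasp point. The pads swing forward as they close: fully open they stand 13 mm farther back than shut.
Start: joints at [1.214, 0.351, 1.652, -0, 1.139, -0.085], TCP at [0.148, 0.53, 0.231] pointing down, gripper open.
Joint ranges: [-2.75, 2.75], [-0.79, 2.1], [0.01, 2.65], [-1.57, 4.71], [0.07, 3.14], [-2.87, 2.87]. Speed limits (rad/s): [2.22, 2.22, 2.79, 3.14, 3.14, 3.14].

## Interface

Orientations are given as a 3x3 rotation matrix whose columns are the frame's x, y, z axes.
In Python, from bench import manip gives the robot as it stands. Calls block until the motion is done:
- manip.move_ptp(position, orientation): joint-space move of the TCP to a pose.
- manip.move_l(position, attitude=None, max_speed=0.15): straight line of the TCP; attitude=None keeps the orientation; max_speed is the mean speed in m/s.
- manip.move_j(angles): joint-space move.
- manip.set_gripper(opening, effort=None): opening from 0.0 (shut) to 1.0 (fully open); effort is the grip in N (None keeps the last); returns when the fingers have stopped.
- manip.dwell(seconds).
- manip.inverse_kinematics(position, orientation): joint angles nearest the present ones, or None.
- manip.grab_frame(name): name is "side" or "top"; returns (picture, depth): 400x640x3 uint8, red, green, blue; 400x640 float32, m along the optical axis (not along the pixel's ray), 0 where there is no reading.
- manip.get_calibration(name): a dict with "camera_matrix" (3x3 intrinsics, pixels), "k1" (the pictures are not rectified: a ray, as slopes to the right and down, at radius r is drawn at 1 + k1 r^2 times it, then the intrinsics apply), "R" (3x3) and "t" (3): a world point X has camera coordinates R X + t. Camera axes: x right, y down, z forward; pixel columns grow to the right and rows downward; lengths in m; the calibration is good to about 2 mm. A picture is of the moment at which its call begins. get_calibration takes no time and is no camera call.
A pose or a line that the arm cannot do raises manip.Unreachable and nothing moves.
- manip.sign_off(): hands the job in, once; it reports no verdict.
Trained networks look in the newest picture that a camera, given by its name, has taken for a name from the list of things; names that differ only in an ending like _2 or _b are one class to them, and where a whole thing is asked for, a point or a joint stands for the part that bears it (a point fixed in the world has none). Each returns a list of dicts, best first, with "confidence" (0 to 1); they miss things now and then, are a little off and sometimes report something else, mostly with a low value. They report only what shows in the picture. A call takes as long as a camera call.
- manip.look_for(camera, name): "at" ([x, y, z] in m, in world coordinates, good to about 4 mm: the middle of the surface that is visible of it).
Readings, each from a call of its own:
- manip.current_time(): time.
- manip.current_qpos(): joint angles.
- manip.current_joint_vel(): joint speeds.
- manip.current_joint_torque(): joint torques, N m.
- manip.current_ee_pos(): TCP position.
- manip.current_tcp_rot(): TCP orientation.
- manip.current_force(): force on the tool from outside, world axes, zero at the start.
- manip.current_ft_torque(): the same for the moment, N m.
- manip.current_grip_width(): opening from 0.0 (shut) to 1.0 (fully open).
Only numpy, scipy, OpenCV 4.12 (cv2) and the standard library are available. Lean on these libraries where they do the work, as an engineer would, in place of code of your own. Each camera call takes 0.05 s, during which the arm holds its last target.

## Working session

There is one attempt and no reset: what is moved stays moved. The work goes in short steps, each a Python script; the robot and the scene stay as the last script left them, time stands still between calls to the robot, and variables do not carry over. Pictures are saved under pics/ and viewed, and the job is handed in when it is done.

```bash
ls; mkdir -p pics
python3 - <<'E'
from bench import manip
import cv2,numpy as np
for c in ["top","side"]:
    p,d=manip.grab_frame(c); cv2.imwrite(f"pics/{c}0.png",p[:,:,::-1]); np.save(f"pics/{c}0.npy",d)
    k=manip.get_calibration(c); print(c,{a:np.round(b,4).tolist() for a,b in k.items()})
    for n in ["strongbox","dial_axis","dial_wing","dial_zero","dial_index","bolt_knob","handle","hinge_mid"]:
        try: print(n,[(np.round(r["at"],4).tolist(),round(r["confidence"],2)) for r in manip.look_for(c,n)][:2])
        except Exception as e: print(n,e)
print(manip.current_time())
E
```

```text
pics
top {'camera_matrix': [[432.0279, 0.0, 326.8593], [0.0, 432.0279, 206.1835], [0.0, 0.0, 1.0]], 'k1': -0.1048, 'R': [[0.021, -0.9998, 0.0039], [-0.9817, -0.0213, -0.1894], [0.1895, 0.0001, -0.9819]], 't': [0.0237, 0.5792, 1.0706]}
strongbox [([0.5726, 0.0441, 0.1147], 0.57)]
dial_axis [([0.5742, 0.0427, 0.1137], 0.88)]
dial_wing [([0.6016, 0.0812, 0.1275], 0.8)]
dial_zero [([0.6001, 0.0816, 0.1292], 0.91)]
dial_index []
bolt_knob [([0.6007, -0.0437, 0.143], 0.37)]
handle [([0.5785, 0.0493, 0.1162], 0.63)]
hinge_mid [([0.5721, 0.0491, 0.1178], 0.64)]
side {'camera_matrix': [[398.2498, 0.0, 325.0127], [0.0, 398.2498, 201.1594], [0.0, 0.0, 1.0]], 'k1': -0.0235, 'R': [[-0.9836, -0.1804, 0.0026], [-0.128, 0.6876, -0.7147], [0.1272, -0.7033, -0.6994]], 't': [0.5632, 0.1124, 1.1253]}
strongbox [([0.5827, 0.1088, 0.1179], 0.88), ([0.4625, 0.2964, 0.1431], 0.39)]
dial_axis [([0.5825, 0.0927, 0.112], 0.73), ([0.5829, 0.106, 0.1147], 0.32)]
dial_wing [([0.599, 0.0894, 0.1268], 0.8), ([0.5821, 0.0908, 0.1142], 0.29)]
dial_zero [([0.5952, 0.0889, 0.127], 0.66)]
dial_index [([0.5824, 0.0873, 0.1167], 0.72), ([0.5276, -0.2484, 0.0221], 0.62)]
bolt_knob [([0.6027, -0.0362, 0.133], 0.58), ([0.5821, 0.1042, 0.1166], 0.47)]
handle [([0.5831, 0.0915, 0.1132], 0.85)]
hinge_mid [([0.583, 0.1066, 0.1148], 0.85)]
0.9
```

View pics/top0.png

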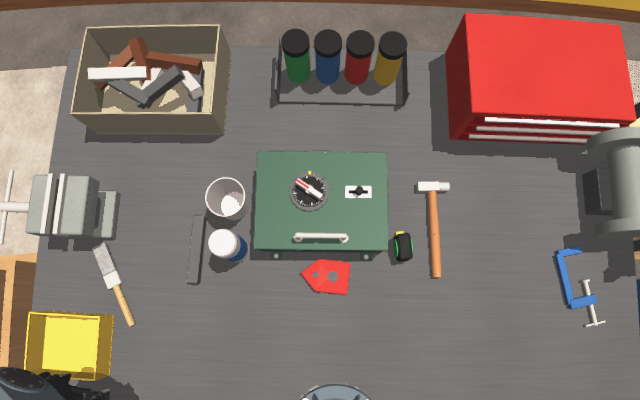

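View pics/side0.png

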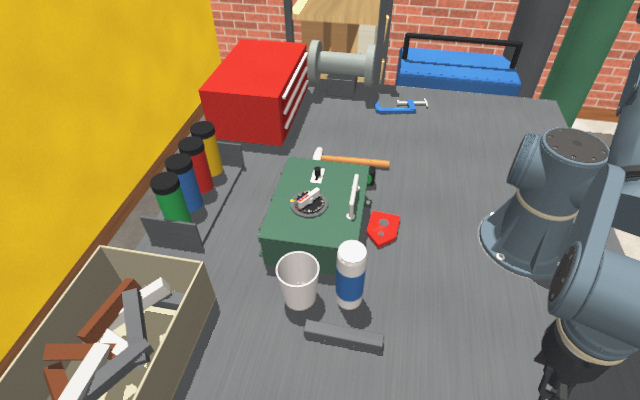

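The top view shows the box (255–387, 152–250), with the dial at about (309,190), the knob at (358,191) and the handle at (321,238). The red end points up and to the left. Next I'll fit the box pose from depth.

```bash
cat > h.py <<'E'
import cv2,numpy as np
from bench import manip
def deproj(c,d):
    k=manip.get_calibration(c);K=k["camera_matrix"]
    v,u=np.mgrid[0:d.shape[0],0:d.shape[1]]
    pts=np.stack([u.ravel(),v.ravel()],1).astype(np.float64)[:,None]
    n=cv2.undistortPoints(pts,np.array(K,float),np.array([k["k1"],0,0,0,0.]))[:,0]
    z=d.ravel(); P=np.stack([n[:,0]*z,n[:,1]*z,z],1)
    return ((P-k["t"])@np.array(k["R"])).reshape(d.shape+(3,))
def proj(c,X):
    k=manip.get_calibration(c)
    r,_=cv2.Rodrigues(np.array(k["R"],float))
    return cv2.projectPoints(np.array(X,float).reshape(-1,1,3),r,np.array(k["t"],float),np.array(k["camera_matrix"],float),np.array([k["k1"],0,0,0,0.]))[0][:,0]
E
python3 - <<'E'
from h import *
for c in ["top","side"]:
    p=cv2.imread(f"pics/{c}0.png")[:,:,::-1].astype(int); d=np.load(f"pics/{c}0.npy")
    W=deproj(c,d)
    g=(p[...,1]>p[...,0]+8)&(d>0)&(abs(W[...,0]-.59)<.25)&(abs(W[...,1]-.05)<.25)&(abs(W[...,2]-.117)<.012)
    n,l,s,_=cv2.connectedComponentsWithStats(g.astype(np.uint8)); i=1+np.argmax(s[1:,4]); m=l==i
    P=W[m]; r=cv2.minAreaRect(P[:,:2].astype(np.float32)*1000); print(c,r,np.median(P[:,2]),m.sum())
    rs=(p[...,0]>p[...,1]+60)&(abs(W[...,0]-.6)<.06)&(abs(W[...,1]-.08)<.06)&(W[...,2]>.1)
    print("red",np.argwhere(rs).mean(0),W[rs].mean(0),rs.sum())
    yl=(p[...,0]>p[...,2]+80)&(p[...,1]>p[...,2]+60)&(abs(W[...,0]-.62)<.06)&(abs(W[...,1]-.08)<.06)&(W[...,2]>.1)
    print("yel",np.argwhere(yl).mean(0),W[yl].mean(0),yl.sum())
    u,v=(320,192) if c=="top" else (315,195)
    x=p[v-60:v+60,u-80:u+80].astype(np.uint8)[:,:,::-1]; cv2.imwrite(f"pics/{c}0z.png",cv2.resize(x,None,fx=5,fy=5,interpolation=cv2.INTER_CUBIC))
E
```

```text
top ((583.7862548828125, 50.491127014160156), (249.87554931640625, 327.154052734375), 0.6406797170639038) 0.11690920519998046 11028
red [183.39393939 301.90909091] [0.61417155 0.0970612  0.15302951] 33
yel [172.2 309. ] [0.65036512 0.08214188 0.12382802] 10
side ((583.5103759765625, 50.804443359375), (252.36749267578125, 332.6439514160156), 0.3936658501625061) 0.11432528746788392 6534
red [199.1        302.43333333] [0.61603479 0.09186677 0.14285679] 30
yel [200.2 291.5] [0.65029178 0.07755672 0.11900026] 10
```

View pics/top0z.png

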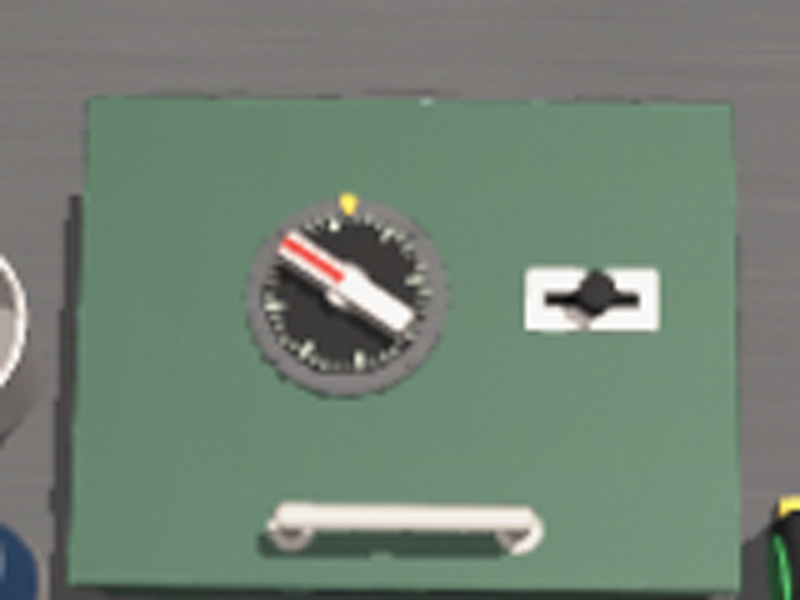

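Box at (0.584, 0.0505) with yaw of about 0.6°, which puts the dial axis near (0.603, 0.081). The red end is at about 55° (number ≈6). I plan to grip the top of the wing and turn with joint 6, regripping after every half turn. First I'll raise the arm, move over the dial and check how joint 6 maps to jaw angle.

```bash
cat >> h.py <<'E'
Y=np.radians(0.6); B=np.array([0.5837,0.0505])
def bx(x,y): return B+np.array([[np.cos(Y),-np.sin(Y)],[np.sin(Y),np.cos(Y)]])@np.array([x,y])
def down(a): # jaw axis at world angle a (deg)
    a=np.radians(a);c,s=np.cos(a),np.sin(a)
    return np.array([[0,c,s],[0,s,-c],[-1,0,0.]])
D=bx(.02,.03)
E
python3 - <<'E'
from h import *
print(D)
R=manip.current_tcp_rot(); print(np.round(R,3).tolist())
p=manip.current_ee_pos(); q0=manip.current_qpos()
q6={}
for a in range(-180,181,30):
    q=manip.inverse_kinematics([D[0],D[1],.1465],down(a)); print(a,None if q is None else np.round(q,3).tolist())
manip.move_l([p[0],p[1],.34],max_speed=.4)
a=55.3+90-180
manip.move_ptp([D[0],D[1],.30],down(a)); print(np.round(manip.current_qpos(),3),manip.current_time())
E
```

```text
[0.60338475 0.08070779]
[[0.0, 0.268, 0.963], [0.0, 0.963, -0.268], [-1.0, 0.0, 0.0]]
-180 None
-150 [0.057, 0.55, 1.569, -0.0, 1.023, 2.675]
-120 [0.057, 0.55, 1.569, -0.0, 1.023, 2.151]
-90 [0.057, 0.55, 1.569, -0.0, 1.023, 1.627]
-60 [0.057, 0.55, 1.569, -0.0, 1.023, 1.104]
-30 [0.057, 0.55, 1.569, -0.0, 1.023, 0.58]
0 [0.057, 0.55, 1.569, -0.0, 1.023, 0.057]
30 [0.057, 0.55, 1.569, -0.0, 1.023, -0.467]
60 [0.057, 0.55, 1.569, -0.0, 1.023, -0.991]
90 [0.057, 0.55, 1.569, -0.0, 1.023, -1.514]
120 [0.057, 0.55, 1.569, -0.0, 1.023, -2.038]
150 [0.057, 0.55, 1.569, -0.0, 1.023, -2.561]
180 None
[0.058 0.402 1.405 0.    1.334 0.662] 3.6083
```

Run:
```python
from h import *
t=manip.current_time
manip.move_ptp([D[0],D[1],.20],down(145.9)); print(np.round(manip.current_qpos(),3),t())
manip.move_l([D[0],D[1],.1470],max_speed=.1); f0=manip.current_force();print(np.round(f0,2),t())
manip.set_gripper(0.0,effort=20); print(manip.current_grip_width(),t())
print("F",np.round(manip.current_force()-f0,2),np.round(manip.current_ft_torque(),2),manip.current_ee_pos())
for c in ["top","side"]:
    p,d=manip.grab_frame(c)
    u,v=(309,190)if c=="top" else (310,195)
    x=p[v-50:v+50,u-60:u+60][:,:,::-1]; cv2.imwrite(f"pics/{c}1.png",cv2.resize(x,None,fx=5,fy=5,interpolation=cv2.INTER_CUBIC))
```

```text
[ 0.057  0.488  1.524  0.     1.129 -2.489] 6.2667
[-0.15  0.21  0.77] 6.95
0.12867471528257077 7.6167
F [ 4.01 -3.53 -1.14] [-0.58 -0.64  0.05] [0.60412721 0.08026645 0.14733152]
```

View pics/side1.png

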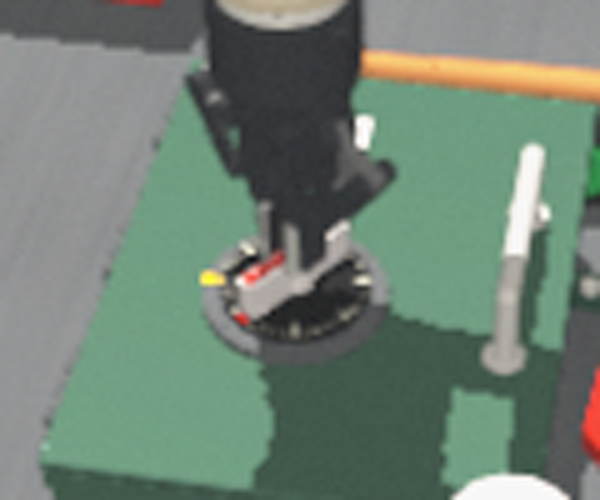

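The grip is good: opening about 11 mm, lateral force about 5 N. Now the clockwise turn.

```bash
cat >> h.py <<'E'
Z=.1470
def base(c=None):
    import json
    d=json.load(open("d.json")); return d
def rot(q,a):
    q=np.array(q).copy(); q[5]=np.radians(3.28-a) ; manip.move_j(q.tolist()); return q
E
python3 - <<'E'
from h import *
t=manip.current_time
D=D+np.array([.0007,-.0004])
q=np.array(manip.inverse_kinematics([D[0],D[1],Z],down(145.9))); print(q[5],np.radians(3.28-145.9))
for a in (60,-154):
    rot(q,a)
    R=manip.current_tcp_rot(); print(a,np.degrees(np.arctan2(R[1,1],R[0,1])),np.round(manip.current_force(),1),np.round(manip.current_ee_pos(),4),manip.current_grip_width(),t())
p,d=manip.grab_frame("top"); u,v=(309,190)
x=p[v-50:v+50,u-60:u+60][:,:,::-1]; cv2.imwrite(f"pics/top2.png",cv2.resize(x,None,fx=5,fy=5,interpolation=cv2.INTER_CUBIC))
p,d=manip.grab_frame("side"); u,v=(310,195)
x=p[v-50:v+50,u-60:u+60][:,:,::-1]; cv2.imwrite(f"pics/side2.png",cv2.resize(x,None,fx=5,fy=5,interpolation=cv2.INTER_CUBIC))
E
```

```text
-2.490647953802884 -2.489188579194313
60 59.90677573262484 [  3.3 -12.    0.4] [0.6048 0.0786 0.1473] 0.1254263385979071 9.0583
-154 -154.07816327289234 [-5.6 -2.6  6.1] [0.6031 0.0802 0.1472] 0.1275482175272761 12.1833
```

View pics/side2.png

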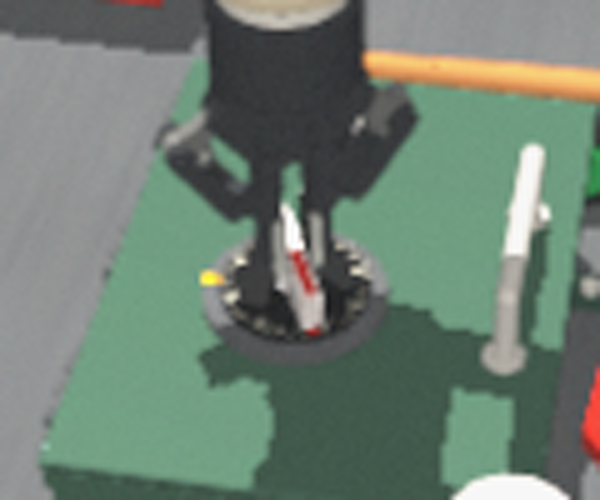

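The red end is where expected (about 116° at the image's (310,325)). Joint 6 is slow at about 70°/s, so regripping alone would use too much time. I'll push the wing round with a shut gripper along a circle, then regrip for the exact stops. The grip data puts the dial centre at (0.6034, 0.0793).

```bash
cat >> h.py <<'E'
D=np.array([.6034,.0793]); RP=.033
def cp(psi,z,r=RP): 
    p=np.radians(psi); return [D[0]+r*np.cos(p),D[1]+r*np.sin(p),z]
def circ(p0,p1,step=30,v=.2,z=.136,log=None):
    n=int(np.ceil(abs(p1-p0)/step))
    for p in np.linspace(p0,p1,n+1)[1:]:
        manip.move_l(cp(p,z),max_speed=v)
def snap(c,name,u,v,hw=60,hh=50,f=5):
    p,d=manip.grab_frame(c); x=p[v-hh:v+hh,u-hw:u+hw][:,:,::-1]
    cv2.imwrite(f"pics/{name}.png",cv2.resize(x,None,fx=f,fy=f,interpolation=cv2.INTER_CUBIC)); return p,d
E
python3 - <<'E'
from h import *
t=manip.current_time
manip.set_gripper(1.0); print(t())
manip.move_l(manip.current_ee_pos()[:2].tolist()+[.165],max_speed=.2); print(t())
manip.move_ptp(cp(-184,.165),down(-120)); print(t())
manip.set_gripper(0.0); print(t(),manip.current_grip_width())
manip.move_l(cp(-184,.136),max_speed=.15); print(t(),np.round(manip.current_force(),1))
circ(-184,-244);print(t(),np.round(manip.current_force(),1),np.round(manip.current_ee_pos(),4),cp(-244,.136))
snap("side","side3",310,195)
E
```

```text
12.9917
13.2417
13.8583
14.625 0.003140552583596268
14.9667 [-0.2 -0.4  0.9]
15.4667 [-0.5  0.1  0.3] [0.5891 0.1087 0.1363] [np.float64(0.5889337521559604), np.float64(0.1089602035278725), 0.136]
```

View pics/side3.png

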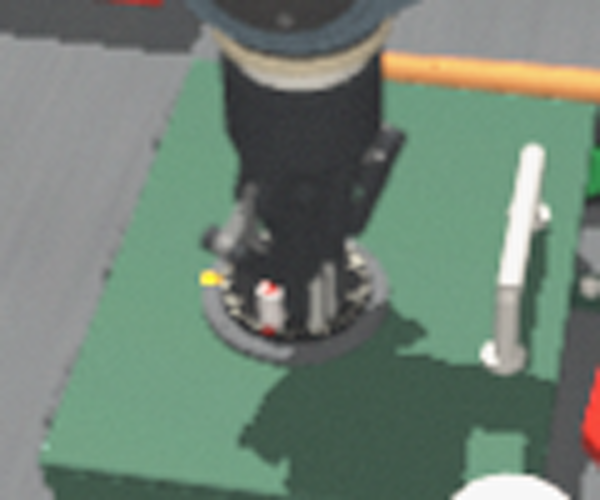

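The finger pushes the wing well; the red end leads it at crop position (268,290). Continuing.

Run:
```python
from h import *
t=manip.current_time
circ(-244,-700,step=38,v=.28);print(t(),np.round(manip.current_force(),1))
circ(-700,-723,v=.1);print(t(),np.round(manip.current_force(),1),np.round(manip.current_ee_pos(),4))
q=manip.current_ee_pos(); 
snap("side","side4",310,195)
manip.move_l([q[0],q[1],.165],max_speed=.2)
manip.set_gripper(1.0);print(t())
manip.move_ptp([D[0],D[1],.168],down(50));print(t())
p,d=snap("side","side5",310,195); np.save("pics/side5.npy",d); np.save("pics/side5p.npy",p)
p,d=snap("top","top5",309,190)
```

```text
18.5167 [-0.2 -0.8 -0.4]
18.8 [-0.5  1.5  0.5] [0.636  0.0776 0.1361]
19.925
22.4333
```

View pics/side4.png

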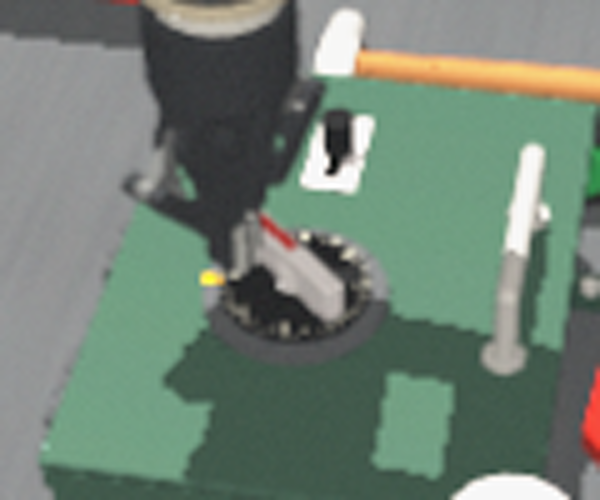

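View pics/side5.png

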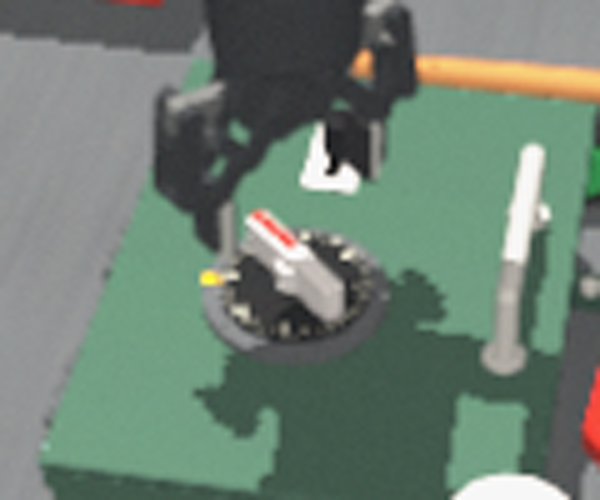

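View pics/top5.png

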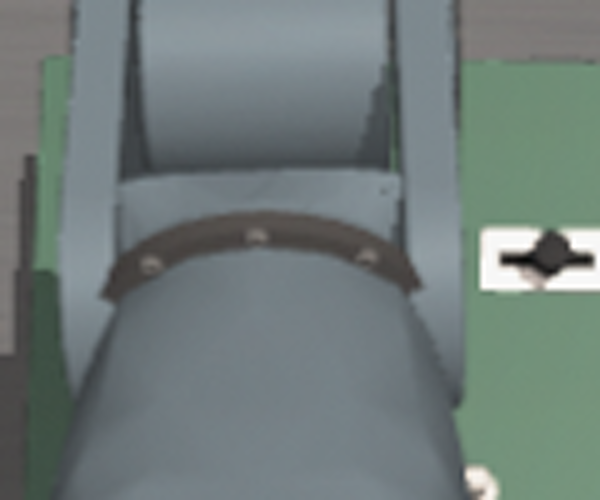

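Run:
```python
from h import *
p=np.load("pics/side5p.npy"); x=cv2.resize(p[145:245,250:370][:,:,::-1],None,fx=6,fy=6,interpolation=cv2.INTER_CUBIC)
for A,col in((-50,(255,0,0)),(-42,(0,255,0)),(-34,(0,255,255))):
    c,s=np.cos(np.radians(A)),np.sin(np.radians(A))
    P=[[D[0]+l*c-w*s,D[1]+l*s+w*c,.153] for l,w in((.036,.006),(.036,-.006),(-.036,-.006),(-.036,.006))]
    q=proj("side",P); q=((q-[250,145]+.5)*6).astype(np.int32)
    cv2.polylines(x,[q],True,col,1)
cv2.imwrite("pics/ov5.png",x)
```

```text
(no output)
```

View pics/ov5.png

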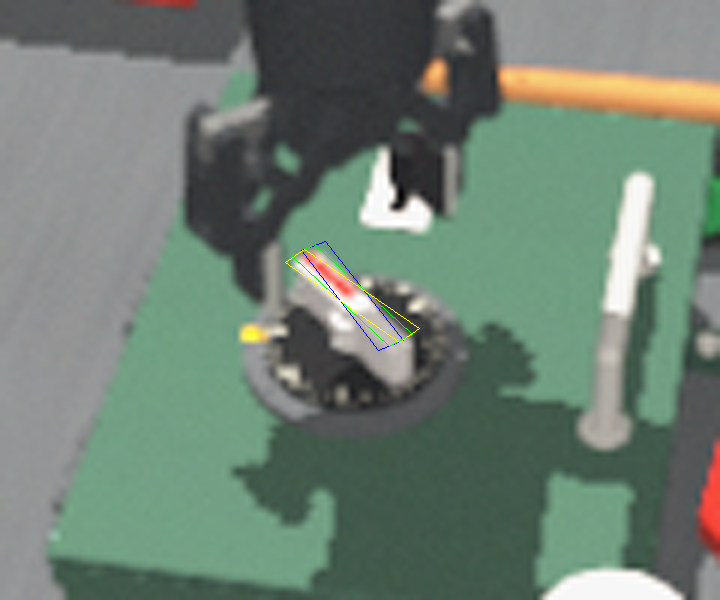

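```bash
cat >> h.py <<'E'
def wingangle(p):
    """fit wing angle from side picture: best IoU-ish of bright top against rendered top, plus red stripe"""
    k=manip.get_calibration("side"); R=np.array(k["R"]);tt=np.array(k["t"])
    c0=proj("side",[[D[0],D[1],.153]])[0].astype(int)
    v,u=np.mgrid[c0[1]-22:c0[1]+22,c0[0]-22:c0[0]+22]
    n=cv2.undistortPoints(np.stack([u.ravel(),v.ravel()],1).astype(float)[:,None],np.array(k["camera_matrix"],float),np.array([k["k1"],0,0,0,0.]))[:,0]
    ray=np.c_[n,np.ones(len(n))]@R; o=-R.T@tt; s=(.153-o[2])/ray[:,2]; X=(o+ray*s[:,None])[:,:2]
    im=p[v,u].reshape(-1,3).astype(int)
    red=(im[:,0]-np.maximum(im[:,1],im[:,2])).clip(0)
    m=(np.hypot(*(X-D).T)<.036)&(red>40)
    P=X[m]-D; w=red[m].astype(float)
    c=(P*w[:,None]).sum(0)/w.sum()
    Q=(P-c)*np.sqrt(w)[:,None]; e=np.linalg.svd(Q)[2][0]; e=e*np.sign(e@c)
    return m.sum(),c,np.degrees(np.arctan2(c[1],c[0])),np.degrees(np.arctan2(e[1],e[0]))
E
python3 - <<'E'
from h import *
print(wingangle(np.load("pics/side5p.npy")))
E
```

```text
(np.int64(26), array([ 0.01140074, -0.00992927]), np.float64(-41.053645104288115), np.float64(-40.0865272771594))
```

The wing is at about −40.5°, so I'll grip with the jaws at 49.5° and turn clockwise to 30, which is −89.4° in world.

Run:
```python
from h import *
t=manip.current_time
manip.move_ptp([D[0],D[1],Z],down(49.5))
manip.set_gripper(0.0,effort=25); print(t(),manip.current_grip_width(),np.round(manip.current_force(),1))
q=manip.inverse_kinematics([D[0],D[1],Z],down(49.5)); rot(q,0.6)
R=manip.current_tcp_rot(); print(np.degrees(np.arctan2(R[1,1],R[0,1])),np.round(manip.current_force(),1),np.round(manip.current_ee_pos(),4),manip.current_grip_width(),t())
manip.set_gripper(1.0)
manip.move_l([D[0],D[1],.168],max_speed=.2)
p,d=snap("side","side6",310,195); print(wingangle(p),t())
```

```text
23.45 0.12815279667130633 [-1.4 -2.2  5.1]
0.5382941221446174 [-1.6 -1.9  5.1] [0.6036 0.0792 0.1473] 0.12709188802366314 24.2833
(np.int64(17), array([-0.00142945, -0.01726031]), np.float64(-94.73426533445098), np.float64(-89.4801150888649)) 25.3
```

View pics/side6.png

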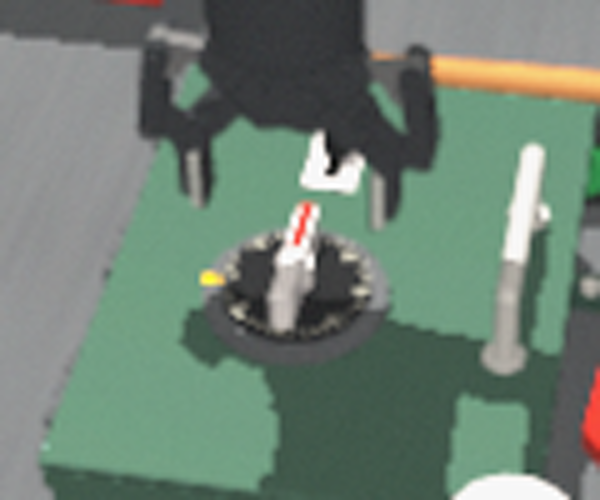

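The dial is at 30 (−89.5°). Next I push anticlockwise and stop short of the second pass of 5.

Run:
```python
from h import *
t=manip.current_time
manip.move_ptp(cp(-869.4,.170),down(86)); print(t())
manip.set_gripper(0.0); print(t())
manip.move_l(cp(-869.4,.136),max_speed=.2); print(np.round(manip.current_force(),1))
circ(-869.4,-425,step=38,v=.28);print(t(),np.round(manip.current_force(),1))
circ(-425,-402,v=.1);print(t(),np.round(manip.current_force(),1))
q=manip.current_ee_pos()
manip.move_l([q[0],q[1],.168],max_speed=.25)
manip.set_gripper(1.0)
manip.move_l([D[0],D[1],.168],max_speed=.15)
p,d=snap("side","side7",310,195); print(wingangle(p),t())
```

```text
26.6583
27.425
[-0.1 -0.5  1.4]
30.7417 [ 0.1 -0.2  0.8]
31.025 [-0.   0.2  0.4]
(np.int64(11), array([2.54766905e-02, 7.70137241e-05]), np.float64(0.17319941567735345), np.float64(-0.5413252568725262)) 32.5
```

View pics/side7.png

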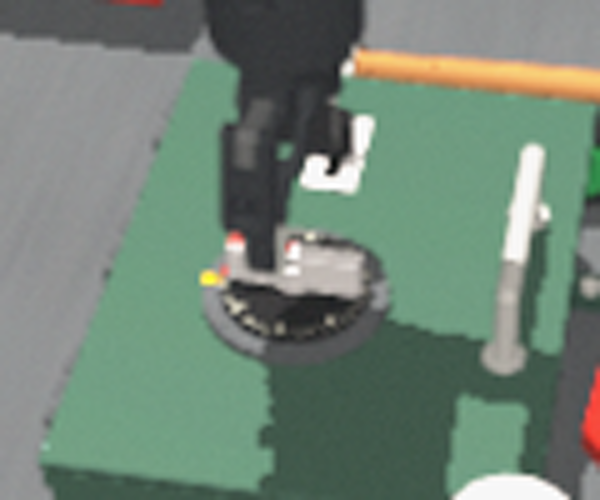

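The wing is at about 0° (one pass of 5 done). I'll grip it, stop at 5 (45.6° in world), then go clockwise to 25.

Run:
```python
from h import *
t=manip.current_time
manip.move_ptp([D[0],D[1],Z],down(89.5))
manip.set_gripper(0.0,effort=25); print(t(),manip.current_grip_width(),np.round(manip.current_force(),1))
q=manip.inverse_kinematics([D[0],D[1],Z],down(89.5)); rot(q,135.6)
R=manip.current_tcp_rot(); print(np.degrees(np.arctan2(R[1,1],R[0,1])),np.round(manip.current_force(),1),t())
p,d=snap("side","side8",310,195); print(wingangle(p))
rot(q,-44.4)
R=manip.current_tcp_rot(); print(np.degrees(np.arctan2(R[1,1],R[0,1])),np.round(manip.current_force(),1),manip.current_grip_width(),t())
manip.set_gripper(1.0)
manip.move_l([D[0],D[1],.175],max_speed=.25)
p,d=snap("side","side9",310,195); print(wingangle(p),t())
print(manip.look_for("side","bolt_knob")[:2],t())
```

```text
33.4167 0.13148797589005515 [-0.3 -5.1  3.3]
135.45612302969099 [-1.3 -4.8  4.4] 34.2083
(np.int64(24), array([0.01559772, 0.01769675]), np.float64(48.60740054500561), np.float64(39.97213127220997))
-44.543106044791905 [-0.4 -5.8  3.5] 0.12891793128152532 36.9083
(np.int64(14), array([-0.00932098, -0.00459179]), np.float64(-153.77378370206222), np.float64(176.49709025342503)) 37.925
[] 37.975
```

View pics/side8.png

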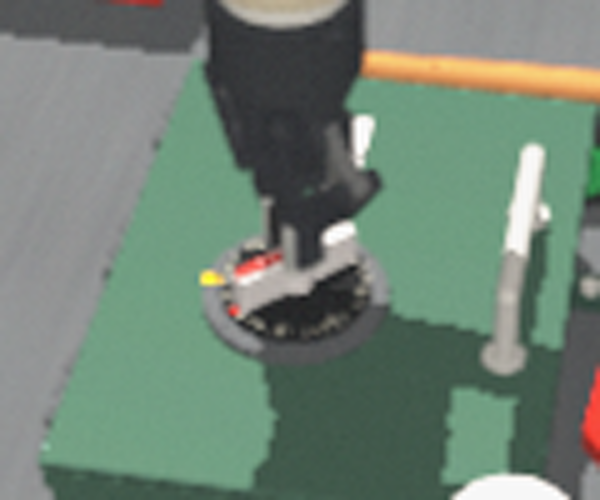

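View pics/side9.png

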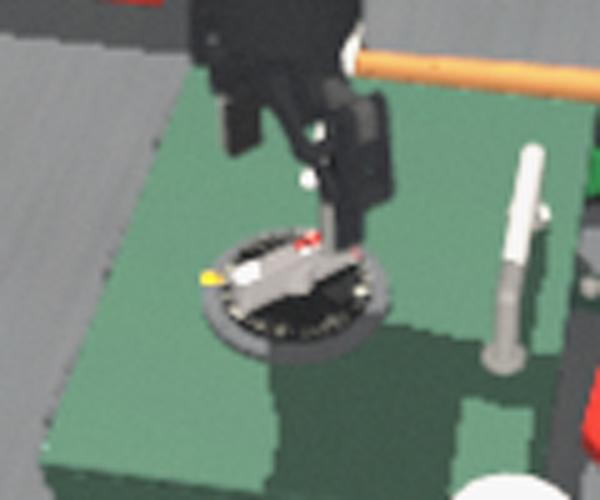

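The wing is along the 225° line with the red end on the far side, as expected for 25. Now the bolt.

Run:
```python
from h import *
t=manip.current_time
K=np.array([.6043,-.0427])
manip.move_ptp([K[0],K[1],.175],down(-90))
manip.move_l([K[0],K[1],.125],max_speed=.15); print(t(),np.round(manip.current_force(),1))
manip.set_gripper(0.0,effort=25); print(t(),manip.current_grip_width(),np.round(manip.current_force(),1),np.round(manip.current_ee_pos(),4))
for dy in (.006,.012,.0165):
    manip.move_l([K[0],K[1]+dy,.125],max_speed=.05); print(dy,t(),np.round(manip.current_force(),1),np.round(manip.current_ee_pos(),4),manip.current_grip_width())
    if abs(manip.current_force()[1])>25: break
```

```text
39.075 [ 0.7  0.1 -0.3]
39.6917 0.22190564255938944 [-1.2 -0.4  4.4] [ 0.6044 -0.0428  0.1254]
0.006 39.9583 [-0.7  0.6  5.7] [ 0.6044 -0.0362  0.1254] 0.22121875784203246
0.012 40.225 [-2.2  1.9  5.7] [ 0.6043 -0.03    0.1254] 0.22125347632738862
0.0165 40.475 [-3.  -9.   5.1] [ 0.6043 -0.0272  0.1254] 0.22198885066343738
```

The bolt is drawn about 15.6 mm and hit its stop with 9 N, so the combination is in. Now the lid.

Run:
```python
from h import *
t=manip.current_time
manip.set_gripper(0.6)
e=manip.current_ee_pos(); manip.move_l([e[0],e[1],.21],max_speed=.25)
p,d=snap("side","side10",310,195)
H=D+[-.115,-.0312]
manip.move_ptp([H[0],H[1],.21],down(0.6)); print(t())
manip.move_l([H[0],H[1],.143],max_speed=.15); print(t(),np.round(manip.current_force(),1))
manip.set_gripper(0.0,effort=70); print(t(),manip.current_grip_width(),np.round(manip.current_force(),1),np.round(manip.current_ee_pos(),4))
p,d=snap("side","side11",320,195)
```

```text
42.7417
43.3417 [-0.1 -0.2  0.9]
43.8 0.1108484483890553 [-0.1  0.8  5.7] [0.4889 0.0481 0.1438]
```

View pics/side11.png

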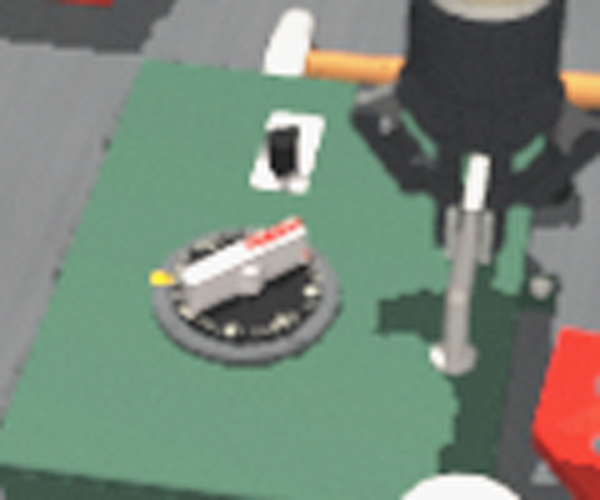

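View pics/side10.png

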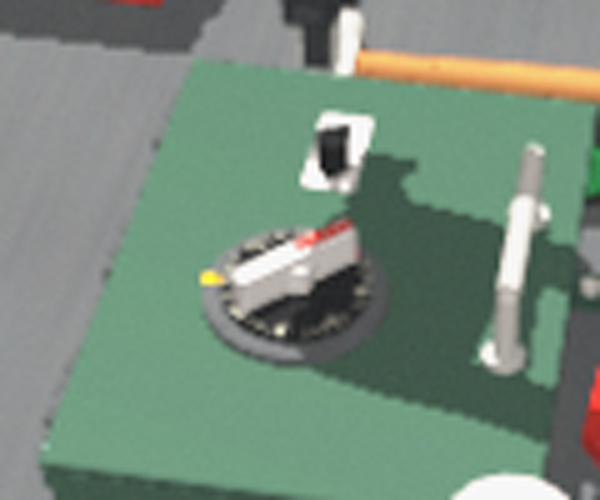

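The handle is held at crop position (475,225), and the knob has moved towards the dial. I'll lift along the arc.

Run:
```python
from h import *
t=manip.current_time
H=D+[-.115,-.0312]
ax=np.array([np.cos(Y),np.sin(Y)])
Hx=manip.current_ee_pos()
def tgt(f):
    x=-.215*np.cos(f)+.051*np.sin(f); z=.215*np.sin(f)+.051*np.cos(f)
    p=H+ax*(x+.215); return [p[0],p[1],.111+z-.019+.0005]
for f in np.arange(.1,1.25,.1).tolist()+[1.25]:
    manip.move_l(tgt(f),max_speed=.12); F=manip.current_force()
    print(round(f,2),round(t(),2),np.round(F,1),np.round(np.array(manip.current_ee_pos())-tgt(f),4),round(manip.current_grip_width(),3))
    if np.linalg.norm(F)>45: break
p,d=snap("side","side12",320,170,110,90,3)
```

```text
0.1 44.19 [-0.2  0.1  1.8] [0.0002 0.     0.0003] 0.112
0.2 44.52 [-0.3 -0.8 -0.7] [-0.0004 -0.     -0.0005] 0.113
0.3 44.86 [-4.8 -0.4  2.8] [-0.0007  0.     -0.0002] 0.113
0.4 45.19 [-10.1  -1.    8.1] [-0.0012 -0.      0.    ] 0.11
0.5 45.52 [-14.2  -1.   14. ] [-0.0016  0.      0.0004] 0.116
0.6 45.86 [-18.6  -0.4  19.2] [-0.0018  0.      0.001 ] 0.114
0.7 46.19 [-21.3  -1.7  27.2] [-0.0014 -0.      0.0024] 0.112
0.8 46.52 [-19.2  -1.2  29.3] [-0.0008  0.      0.0034] 0.113
0.9 46.86 [-8.8  0.2 24. ] [0.0006 0.0001 0.0033] 0.111
1.0 47.19 [-6.8  0.2 24.8] [0.0009 0.0002 0.004 ] 0.114
1.1 47.52 [-2.   0.8 18.6] [0.0015 0.0002 0.0033] 0.106
1.2 47.86 [ 1.8  0.5 11.5] [0.0015 0.0002 0.0025] 0.111
1.25 48.11 [ 1.2  0.9 13.1] [0.0014 0.0002 0.0024] 0.11
```

View pics/side12.png

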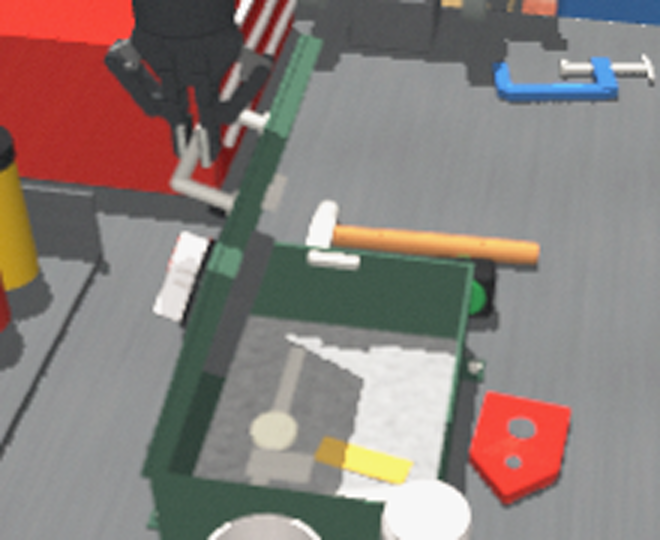

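The lid stands open with the gripper still on the handle at crop position (195,150). I'll open it a little and withdraw upwards.

Run:
```python
from h import *
t=manip.current_time
manip.set_gripper(0.33); print(t(),np.round(manip.current_force(),1))
e=manip.current_ee_pos()
manip.move_l([e[0],e[1],e[2]+.06],max_speed=.12); print(t(),np.round(manip.current_force(),1))
manip.move_l([e[0],e[1],e[2]+.13],max_speed=.2); print(t(),np.round(manip.current_force(),1))
p,d=snap("side","side13",320,150,130,120,3)
W=deproj("side",d); 
x=p.astype(int); m=(x[...,1]>x[...,0]+8)&(x[...,1]>x[...,2]+3)&(W[...,2]>.14)&(abs(W[...,0]-.65)<.12)&(abs(W[...,1]-.05)<.15)&(d>0)
P=W[m]; n=np.linalg.svd(P-np.median(P,0),full_matrices=False)[2][2]; print(m.sum(),n,np.degrees(np.arccos(abs(n[2]))))
```

```text
48.4833 [0.1 0.2 1.1]
49.125 [-0.3  0.9 -0.4]
49.625 [-0.6  0.8 -1.3]
724 [-0.95589605 -0.00539249 -0.29365568] 72.92305630274099
```

View pics/side13.png

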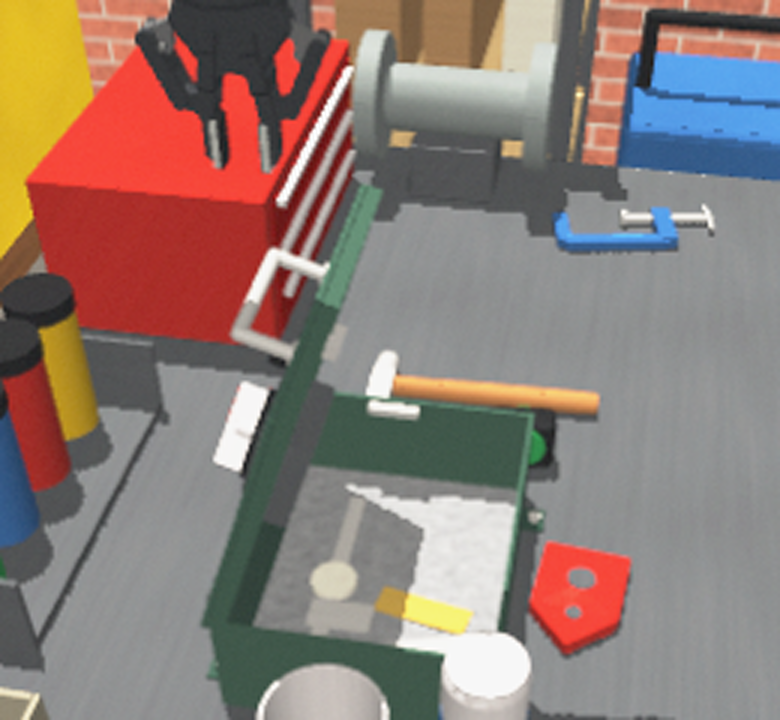

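The lid stands at about 73° (1.27 rad). The gripper at crop position (240,130) is clear above the handle at (270,280), and the other things are where they were.

Run:
```python
from bench import manip
manip.sign_off(); print(manip.current_time())
```

```text
the job is handed in; nothing more can be done
the job is handed in; nothing more can be done
```

The strongbox is open and I handed the job in at about 49.7 s of the 67 s allowed. `sign_off` gives no verdict, so success is from my own checks.

- **Dial:** I turned it clockwise about 865° and stopped at 30. Then I turned it anticlockwise about 495° to the second 5, and clockwise 180° to 25. I pushed the wing round with the shut gripper for the long turns and gripped it for each exact stop.
- **Bolt:** The knob went about 15.6 mm towards the dial and met its end stop at 9 N. It got well past the 2 to 4 mm where it would stop with a wrong combination.
- **Lid:** I swung it up by the handle, let go and backed the gripper off upwards. The depth image puts the lid at about 73° (1.27 rad), with about 0 N on the tool after release.
- **Other things:** Those in the last picture (hammer, tape measure, magnet, tin and spray can) looked where they were. The tube offcut was outside that crop, so I did not check it; I didn't measure any of them.

Some checks disagreed or failed:
- **Dial angle:** The camera fit of the wing angle was unreliable where the gripper hid the red stripe at 5 and 25, so I relied on the gripped tool angle there.
- **Dial position:** My first position for the dial from the images was about 1.4 mm off, and I corrected it from the grip.
- **Lift force:** The sideways and upward force on the gripper reached about 35 N during the lift, more than the expected 8 to 12 N, but it stayed within the limits.
- **Knob:** One network lookup for the knob found nothing, so I used the box geometry instead.

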